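# Hook the tape on the sloping shelf panel, draw it past the pencil line and lock it

### The arm

A 6-joint arm with a two-finger parallel gripper is mounted at the origin on the work surface. World frame = base frame: x ahead of the robot, y to its left, z up, the work surface at z = 0. Lengths are in m, angles in rad, forces in N, time in s.
With the tool pointing down it reaches from about 0.375 to 0.975 m from the base axis. Payload 3.8 kg.
Tool frame: the origin (TCP) lies midway between the tips of the shut fingers; the grasp point (between the pads) lies 19 mm behind it; x points along the fingers, y is the direction in which the jaws open and shut, and the axes are right-handed (so a half turn about x gives the same grasp; the last joint's range is limited). The gripper opens to 88 mm and grips with 3 to 60 N. Pads are 18 mm wide; open, the fingers measure 123 mm over their backs; the gripper's body (75 mm by 187 mm) begins 45 mm behind the grasp point.
Start: joints at [1.286, 0.264, 1.604, -0, 1.274, -0.037], TCP at [0.166, 0.654, 0.239] pointing down, gripper open.
Joint ranges: [-2.63, 2.63], [-0.94, 2.18], [0.31, 2.57], [-1.31, 4.45], [0, 2.66], [-2.55, 2.55]. Speed limits (rad/s): [2.57, 2.57, 3.14, 3.14, 3.14, 3.14].

### API

Orientations are given as a unit quaternion [w, x, y, z].
In Python, from plant import sensors, cams, ctrl, nets gives the robot as it stands.
- The arm moves only by the tool play_rows, never from a script. Its argument "increments" is text: rows parted by semicolons, each of 7 numbers parted by spaces: the shift along the world's x, y, z in cm, then the turn, a rotation vector about the world's x, y, z in rad, then the finger opening in cm, from 0 to 8.81. In form: tx ty tz rx ry rz gripper; .... A call has 1 to 20 rows; each row shifts and turns the commanded pose from where the row before left it; what a row does not reach is not made up. A row lasts 1/12 s, in which the tool goes at most 41.7 mm and 7.16 degrees, less where a joint would pass 70% of its speed; a pose out of reach is approached as far as the arm can. A call is refused whole if a number of a shift passes 4.17 or a number of a turn 0.125, either way. A call with a gripper value outside its range is refused whole. The fingers move at their own pace and stop on an object; "force" is the grip in N (left out, the last holds). Time passes only in rows, so rows that do not move let the fingers close. It gives the time, the measured TCP pose, the force and the opening at its end, in the units of the state.
- sensors.sense(): the state, without advancing time (a new reading comes with each control period).
- cams.capture(name): name is "side" or "top"; returns (picture, depth): 384x512x3 uint8, red, green, blue; 384x512 float32, m along the optical axis (not along the pixel's ray), 0 where there is no reading.
- cams.camera_params(name): a dict with "K" (3x3 intrinsics, pixels), "R" (3x3) and "t" (3): a world point X has camera coordinates R X + t. Camera axes: x right, y down, z forward; pixel columns grow to the right and rows downward; lengths in m; the calibration is good to about 2 mm. A picture is of the moment at which its call begins. camera_params takes no time and is no camera call.
- ctrl.sign_off(): hands the job in, once; it reports no verdict.
Trained networks look in the newest picture that a camera, given by its name, has taken for a name from the list of things; names that differ only in an ending like _2 or _b are one class to them, and where a whole thing is asked for, a point or a joint stands for the part that bears it (a point fixed in the world has none). Each returns a list of dicts, best first, with "score" (0 to 1); they miss things now and then, are a little off and sometimes report something else, mostly with a low value. They report only what shows in the picture. A call takes as long as a camera call. They do not tell look-alikes from the thing itself.
- nets.outline_of(camera, target): "mask" (384x512 bool, what is visible of it) and "extent" ([left, top, right, bottom] in pixels, round what is visible of it).
- nets.tip_of(camera, target): "at" ([column, row] in pixels: a listed point, or the origin of a listed thing).
The state is a dict: "clock": time; "joints": joint angles; "qd": joint speeds; "effort": joint torques, N m; "eef_pos": TCP position; "eef_rot": TCP orientation; "force": force on the tool from outside, world axes, zero at the start; "wrist_torque": the same for the moment, N m; "grip_width": finger opening in m.
Only numpy, scipy, OpenCV 4.12 (cv2) and the standard library are available. Lean on these libraries where they do the work, as an engineer would, in place of code of your own. Each camera call takes 0.05 s, during which the arm holds its last target. There are 200 camera calls.

### The job

Pick up the tape measure, catch its end hook over the top edge of the shelf panel on the sloping stand, and draw the case straight down the panel until about two centimetres of blade show below the pencil line. Then press the thumb lock down and leave the tape lying flat on the panel, still hooked on the edge and square to it, ready for marking the screw holes. Leave the other things on the bench where they are.

Things in the scene. Friction and masses are not known exactly. Their poses are not given: they have to be found in the camera images.
- tape: Black tape measure, upright on a white MDF offcut: case 76 long (x), 34 wide (y), 70 mm high, about 0.43 kg, parallel sides. Origin: middle of the sole; x out of the nose, z up. Spring (1.5 to 2 N) draws the blade in. End hook hangs beyond nose and offcut, 10 mm below the sole. Grip across the sides from above, behind the lock. Rubber sole (friction 0.9): once hooked, it stays put when let go.
- mouth (a point): Foot of the case's front face (tape frame x = 38, y = 0, z = 0 mm). The blade, 24 mm wide, comes out here 3 mm above the sole.
- hook (a point): Inner face (towards the case) of the end hook, mid-width, 6 mm below sole level. The hook plate is 26 mm wide, 3 mm thick beyond this face, and reaches from 4 mm above to 10 mm below sole level. Blade home: 44 mm ahead of the tape's origin, 6 mm ahead of the nose. Axes as the tape's.
- blade (a joint): Length of blade drawn out, m: 0 home, at most 0.19; the spring pulls it back to 0 unless hooked or locked.
- lock (a joint): Thumb lock: grey ribbed paddle 28 x 20 mm on top of the case, hinged across the case at its rear end (tape frame x = -2, z = 68 mm), front end raised to 82 mm above the sole. Angle in rad: 0 raised (blade free), 0.25 to 0.3 down (blade locked). Takes 4 N at the front end to move and 7 N fully down; it stays where it is left.
- lock_top (a point): On the paddle's upper face near its front end, where to press; moves with the paddle. Tape frame: x = 17, z = 80 mm raised; x = 20, z = 73 mm locked. Press towards the sole.
- offcut: MDF offcut 115 x 85 mm, 18 mm thick, fixed on the bench, with the tape standing on it. Origin: centre of its underside; z up.
- panel: Spare shelf panel, white-painted MDF, fixed on a batten stand sloping 32 degrees: 300 wide (y), 280 down the slope, 18 mm thick. Origin: middle of the top (high) edge, on the upper face. x up the slope (panel from x = -280 to 0 mm), z square out of the upper face. Nothing stands beyond the top edge. A ledge 10 mm high crosses the foot.
- mark_line (a point): Middle of the dark pencil line (3 mm wide) drawn across the panel, on the upper face, parallel to the top edge and 82 to 122 mm below it; axes as the panel's. Two short ticks cross it 90 mm either side.
- bishop: Boxwood chess bishop, 74 mm high, 32 mm foot, standing on the bench. Not to be shifted. Origin: underside.
- jar: Glass jar with steel twist cap, 68 mm across, 90 mm high, on the bench. Not to be shifted. Origin: underside.
- screwdriver: Screwdriver lying on the bench at the right. Not to be shifted. Origin: underside.
- square: Try square lying on the bench at the left: wooden stock 110 mm, steel blade 150 mm. Not to be shifted. Origin: underside.
- pencil: Flat carpenter's pencil, 165 mm, lying on the bench beyond the tape. Not to be shifted. Origin: underside.
There are look-alikes about, which are no part of the job. Of the things shaped like the tape, the black one is meant.

How it is judged:
By the outcome, as a careful person would: the job done as asked, in the order asked, and still so for the second after the job is handed in, with the robot touching nothing.
It also fails if it takes over 54 s, if anything falls off the work surface, if the arm or the gripper's body presses on something with over 40 N, if the wrist force passes 120 N, or if a joint passes its speed limit or range.

## Working session

There is one attempt and no reset: what is moved stays moved. The work goes in short steps, Python scripts to look and compute and a tool call to move; the robot and the scene stay as the last step left them, time stands still between calls to the robot, and variables do not carry over. Pictures are saved under pics/ and viewed, about 8 in all and at most 12, crops included, and the job is handed in when it is done.

Besides the shell and the picture viewer there is one more tool, called after "Request:" by a JSON object that holds its "name" and its "arguments", one argument or row to a line. play_rows: Moves the arm, as the interface text tells. Its arguments: {"type":"object","properties":{"increments":{"type":"string"},"force":{"type":"number"}},"required":["increments"]}

```bash
mkdir -p pics; ls
cat > h.py <<'E'
import numpy as np, cv2
from plant import sensors, cams, ctrl, nets
def cap(n,f=None):
    p,d=cams.capture(n)
    if f: cv2.imwrite(f,p[:,:,::-1])
    return p,d
def world(n,uv,z):  # uv Nx2, depth N -> world
    c=cams.camera_params(n);K,R,t=map(np.array,(c['K'],c['R'],c['t']))
    uv=np.atleast_2d(uv).astype(float)
    r=np.c_[uv,np.ones(len(uv))]@np.linalg.inv(K).T*np.atleast_1d(z)[:,None]
    return (r-t)@R
def proj(n,X):
    c=cams.camera_params(n);K,R,t=map(np.array,(c['K'],c['R'],c['t']))
    q=(np.atleast_2d(X)@R.T+t)@K.T
    return q[:,:2]/q[:,2:]
def cloud(n,d):
    v,u=np.mgrid[0:384,0:512]
    return world(n,np.c_[u.ravel(),v.ravel()],d.ravel()).reshape(384,512,3)
E
python3 - <<'E'
from h import *
P=[]
for n in('side','top'):
    p,d=cap(n); np.savez('/tmp/%s0.npz'%n,p=p,d=d); P.append(p)
    c=cams.camera_params(n); print(n,-np.array(c['R']).T@c['t'],np.round(c['R'],2).tolist(),np.round(c['K'],0).tolist())
    for t in('tape','hook','lock_top','mouth','mark_line','panel','offcut'):
        for r in nets.tip_of(n,t)[:3]:
            u,v=r['at'];iu,iv=int(round(u)),int(round(v)); z=d[min(iv,383),min(iu,511)]
            print(t,round(r['score'],2),np.round(r['at'],1),np.round(world(n,[u,v],z)[0],4))
cv2.imwrite('pics/a.png',np.vstack(P)[:,:,::-1][:, :])
print(sensors.sense())
E
python3 -c "
import cv2;a=cv2.imread('pics/a.png');cv2.imwrite('pics/a.png',cv2.resize(cv2.hconcat([a[:384],a[384:]]),(800,300),interpolation=cv2.INTER_AREA));cv2.imwrite('pics/a_top.png',cv2.resize(a[384:],(800,600)));cv2.imwrite('pics/a_side.png',cv2.resize(a[:384],(800,600)))"
```

```text
pics
side [ 0.42769561 -0.80792137  1.02257872] [[0.99, -0.16, -0.01], [-0.13, -0.74, -0.66], [0.1, 0.65, -0.75]] [[377.0, 0.0, 260.0], [0.0, 377.0, 190.0], [0.0, 0.0, 1.0]]
tape 0.96 [247.3 277.9] [ 0.4638 -0.2952  0.0663]
tape 0.94 [187.7 272.4] [ 0.2941 -0.2284  0.0294]
tape 0.85 [193.1 326.6] [ 0.3029 -0.3946  0.0321]
hook 0.61 [250.3 288.2] [ 0.4695 -0.3043  0.02  ]
hook 0.53 [201.8 337.8] [ 0.3204 -0.4145 -0.0032]
hook 0.47 [199.7 256.8] [ 0.3291 -0.1614 -0.0016]
lock_top 0.56 [247.4 264.6] [ 0.4685 -0.2726  0.0995]
lock_top 0.4 [214.8 309.8] [ 0.3628 -0.3506  0.0165]
mouth 0.66 [202.5 336.9] [ 0.3228 -0.4139  0.0005]
mouth 0.58 [192.6 257.9] [ 0.3105 -0.1814  0.0296]
mouth 0.57 [251.2 284.2] [ 0.4736 -0.2963  0.0277]
mark_line 0.4 [269.6 171.6] [0.586  0.0337 0.1384]
panel 0.98 [271.1 173.6] [0.5877 0.0162 0.1466]
offcut 0.97 [239.9 277.5] [ 0.4442 -0.2652  0.0196]
top [ 0.29630158 -0.05069908  1.49265873] [[0.02, -1.0, 0.01], [-0.99, -0.02, -0.16], [0.16, -0.01, -0.99]] [[474.0, 0.0, 249.0], [0.0, 474.0, 196.0], [0.0, 0.0, 1.0]]
tape 0.96 [399.1 245.5] [ 3.840e-01 -5.363e-01 
[... 609 characters left out ...]
.448  -0.2235  0.0128]
{'clock': 0.8, 'joints': array([ 1.28611493e+00,  2.63854965e-01,  1.60398540e+00, -3.41088931e-06,
        1.27370370e+00, -3.69484818e-02]), 'qd': array([-2.62197029e-04,  3.49429630e-04, -4.75753454e-04,  1.42280281e-04,
        8.98011001e-05,  2.20344416e-05]), 'effort': array([-8.21453386e-05, -5.01971447e+01, -3.57227182e+01,  7.30298180e-02,
        1.82035606e-02, -1.38778145e-05]), 'eef_pos': array([0.16554957, 0.65438555, 0.238744  ]), 'eef_rot': array([ 0.70169311,  0.08737944,  0.70168533, -0.08734589]), 'force': array([-0.33282745, -0.21476804, -0.3469482 ]), 'wrist_torque': array([-0.01610242,  0.01222597, -0.00194119]), 'grip_width': 0.0878310797481194}
```

View pics/a_top.png

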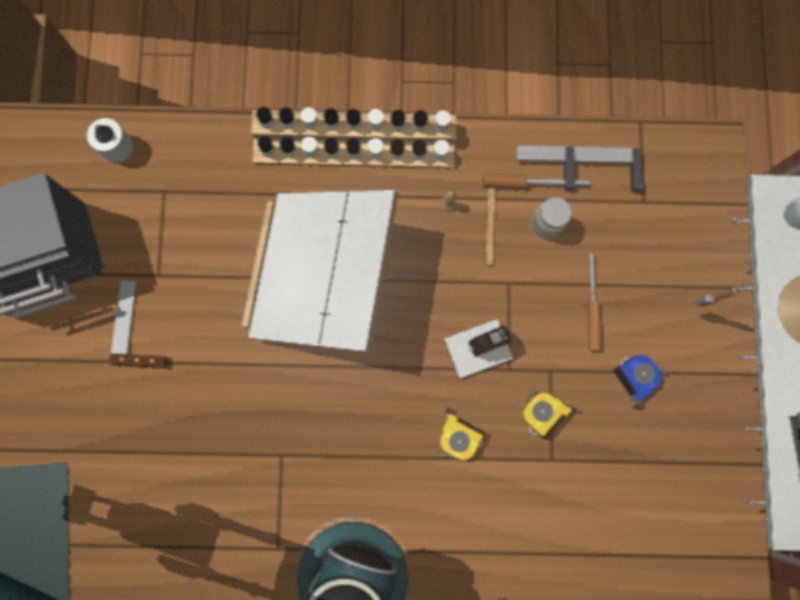

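View pics/a_side.png

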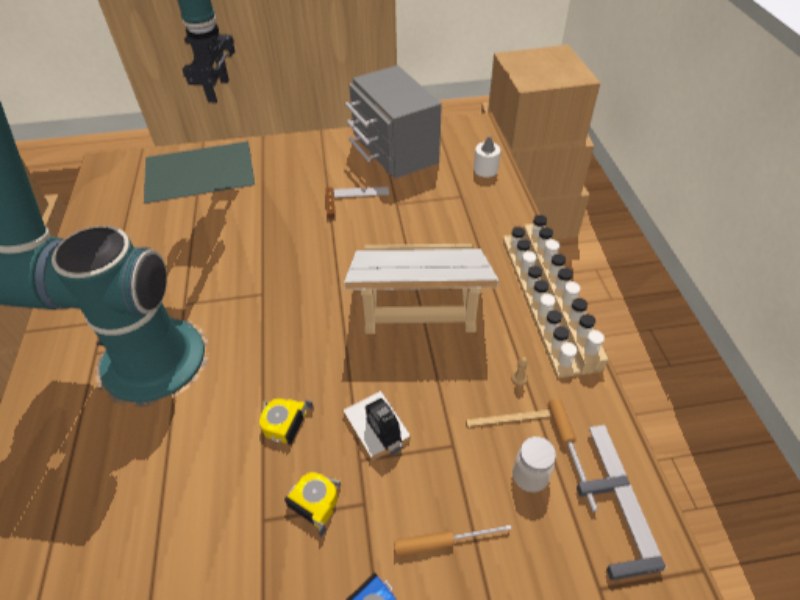

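The top picture shows the white panel with its high edge at the right, (395,190)–(366,350) in the 800 px view, and the pencil line at (345,205)–(322,330). Tape candidates are yellow (460,438), yellow (545,412), blue (640,375) and black at (490,342) on the white offcut. The black one is meant. The side view shows it at (382,422), nose towards the viewer.

Run:
```python
from h import *
T=np.load('/tmp/top0.npz');S=np.load('/tmp/side0.npz')
for n,D in(('top',T),('side',S)):
    p,d=D['p'],D['d']; X=cloud(n,d); X[d==0]=np.nan
    # panel: white & z>0.03
    w=(p.min(2)>120)&(p.max(2).astype(int)-p.min(2)<40)
    m=w&(X[...,0]>.45)&(X[...,0]<.8)&(X[...,1]>-.15)&(X[...,1]<.3)&(X[...,2]>.02)
    k,lab,st,_=cv2.connectedComponentsWithStats(m.astype(np.uint8)); i=1+np.argmax(st[1:,4]); m=lab==i
    Q=X[m]; 
    for _ in range(4):
        c=Q.mean(0);N=np.linalg.svd(Q-c,full_matrices=False)[2][2];N*=np.sign(N[2]); r=(Q-c)@N; Q=Q[abs(r)<.004]
    print(n,'panel n',N.round(4),'tilt',np.degrees(np.arccos(N[2])).round(2),'c',c.round(4),'rms',r.std().round(4),m.sum())
    # offset ray-plane intersection of contour
    ct=max(cv2.findContours(m.astype(np.uint8),0,1)[0],key=cv2.contourArea)
    q=cv2.approxPolyDP(cv2.convexHull(ct),6,True)[:,0]
    cp=cams.camera_params(n);o=-np.array(cp['R']).T@cp['t']
    dirs=world(n,q,np.ones(len(q)))-o
    W=o+dirs*(((c-o)@N)/(dirs@N))[:,None]
    for a,b in zip(q,W): print(a,b.round(4))
    L=np.linalg.norm(W-np.roll(W,-1,0),axis=1);print('sides',L.round(3))
    # tape
    b=(p.max(2)<110)&(X[...,0]>.38)&(X[...,0]<.55)&(X[...,1]>-.36)&(X[...,1]<-.2)
    mt=b&(X[...,2]>.08)&(X[...,2]<.11)
    Q=X[mt]; print('tape top pts',mt.sum(),np.percentile(Q[:,2],[5,50,95]).round(4))
    rc=cv2.minAreaRect((Q[:,:2]*1000).astype(np.float32)); print(rc)
    print('offcut',[ (r['score'],r['extent']) for r in []])
    mo=w&(X[...,0]>.38)&(X[...,0]<.55)&(X[...,1]>-.36)&(X[...,1]<-.15)&(X[...,2]>.01)&(X[...,2]<.026)
    Q=X[mo];print('offcut',cv2.minAreaRect((Q[:,:2]*1000).astype(np.float32)),np.median(Q[:,2]))
a=cv2.resize(T['p'][195:255,275:345],(490,420),interpolation=2);b=cv2.resize(S['p'][240:300,210:270],(420,420),interpolation=2)
z=np.hstack([a,b]);cv2.imwrite('pics/b.png',cv2.resize(z,(800,369))[:,:,::-1])
```

```text
top panel n [0.0817 0.5239 0.8478] tilt 32.02 c [0.5922 0.0715 0.1127] rms 0.0019 7103
[252 122] [ 0.7177 -0.0644  0.1847]
[235 214] [ 0.4517 -0.0219  0.184 ]
[161 216] [0.458  0.2086 0.041 ]
[178 124] [0.7537 0.1693 0.0368]
sides [0.269 0.271 0.298 0.279]
tape top pts 188 [0.0821 0.0875 0.0998]
((458.87628173828125, -257.939208984375), (32.64125061035156, 62.941673278808594), 23.459121704101562)
offcut []
offcut ((448.85906982421875, -240.71011352539062), (84.398681640625, 114.25948333740234), 21.21636962890625) 0.018414437420081014
side panel n [0.0814 0.524  0.8478] tilt 32.03 c [0.5939 0.0666 0.1148] rms 0.0007 1744
[318 179] [ 0.7163 -0.0673  0.1858]
[229 180] [ 0.45   -0.0242  0.1847]
[226 165] [0.4502 0.152  0.0758]
[301 159] [0.7336 0.1807 0.0309]
sides [0.27  0.207 0.288 0.293]
tape top pts 189 [0.0809 0.0866 0.0984]
((459.6743469238281, -261.4508056640625), (33.69343566894531, 59.91390609741211), 22.339391708374023)
offcut []
offcut ((449.9974365234375, -245.64295959472656), (84.7953872680664, 123.2025146484375), 21.616628646850586) 0.017925601728854976
```

View pics/b.png

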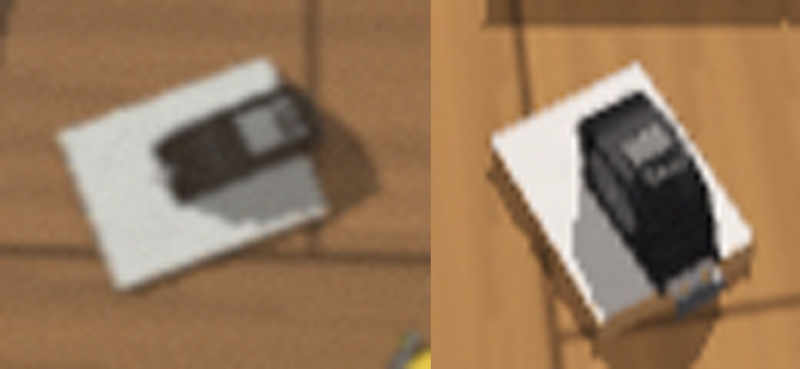

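The crop shows the black case with its grey paddle, and the bright hook plate at the nose end, towards −y and overhanging the offcut. That confirms the choice. Next I refine the panel frame, pencil line and tape yaw.

```bash
cat > m.py <<'E'
from h import *
N=np.array([.0816,.524,.8478]);N/=np.linalg.norm(N)
xp=np.array([0,0,1])-N[2]*N;xp/=np.linalg.norm(xp);yp=np.cross(N,xp);Rp=np.c_[xp,yp,N]
C=np.array([.593,.069,.1138])
def onpl(n,uv,h=0):
    cp=cams.camera_params(n);o=-np.array(cp['R']).T@cp['t']
    dd=world(n,uv,np.ones(len(uv)))-o;c=C+h*N
    return o+dd*(((c-o)@N)/(dd@N))[:,None]
E
python3 - <<'E'
from m import *
print('xp',xp.round(4),'yp',yp.round(4))
for n in('top','side'):
    D=np.load('/tmp/%s0.npz'%n);g=cv2.cvtColor(D['p'],cv2.COLOR_RGB2GRAY).astype(np.float32)
    # rectify panel plane at 1mm/px : u = -xp (right), v = yp ; origin C
    a=np.arange(-200,200);U,V=np.meshgrid(a,a)
    X=C+(-U[...,None]*xp+V[...,None]*yp)*1e-3
    q=proj(n,X.reshape(-1,3)).astype(np.float32).reshape(400,400,2)
    I=cv2.remap(g,q[...,0],q[...,1],1); cv2.imwrite('/tmp/r_%s.png'%n,I)
    pr=I[100:300].mean(0); gr=np.gradient(cv2.GaussianBlur(pr[None],(0,0),2)[0])
    print(n,'x edges',[(int(a[i]),round(float(gr[i]),1)) for i in range(2,398) if abs(gr[i])>1.0 and abs(gr[i])>=abs(gr[i-2:i+3]).max()])
    for v0 in range(60,340,40):
        s=cv2.GaussianBlur(I[v0:v0+20].mean(0)[None],(0,0),2)[0];w=s[160:260];g2=np.gradient(s)
        loc=cv2.GaussianBlur(s[None],(0,0),10)[0]-s
        print(v0-190,'line u',a[160-0:260][loc[160:260].argmax()],round(float(loc[160:260].max()),1),'top edge u',a[20:110][abs(g2[20:110]).argmax()] )
    pr=I[:,120:260].mean(1);gr=np.gradient(cv2.GaussianBlur(pr[None],(0,0),2)[0])
    print('y edges',[(int(a[i]),round(float(gr[i]),1)) for i in range(2,398) if abs(gr[i])>2 and abs(gr[i])>=abs(gr[i-2:i+3]).max()])
# depth jump at top edge
A=cv2.imread('/tmp/r_top.png');B=cv2.imread('/tmp/r_side.png');cv2.imwrite('pics/c.png',np.hstack([A,B]))
E
```

```text
xp [-0.1305 -0.8377  0.5303] yp [ 0.9881 -0.1539  0.    ]
top x edges [(-133, 13.4), (-32, -6.7), (-23, 6.7), (148, -10.1), (158, 7.0), (174, -5.7)]
-130 line u -28 27.6 top edge u -133
-90 line u -27 29.6 top edge u -133
-50 line u -27 28.4 top edge u -133
-10 line u -28 30.0 top edge u -133
30 line u -27 30.2 top edge u -133
70 line u -27 26.7 top edge u -133
110 line u -27 27.2 top edge u -133
y edges [(-188, 2.3), (-172, -3.5), (-155, 16.4), (146, -11.1)]
side x edges [(-195, 1.6), (-136, 5.1), (-36, -1.8), (-9, 1.4), (154, -2.2), (186, 1.5)]
-130 line u -34 4.0 top edge u -141
-90 line u -23 10.0 top edge u -132
-50 line u -25 7.1 top edge u -134
-10 line u -27 4.9 top edge u -136
30 line u -29 10.8 top edge u -138
70 line u -32 7.4 top edge u -140
110 line u -34 3.8 top edge u -132
y edges [(-155, 9.2), (145, -9.2), (195, 5.0)][ WARN:0@0.550] global loadsave.cpp:1063 imwrite_ Unsupported depth image for selected encoder is fallbacked to CV_8U.
```

View pics/c.png

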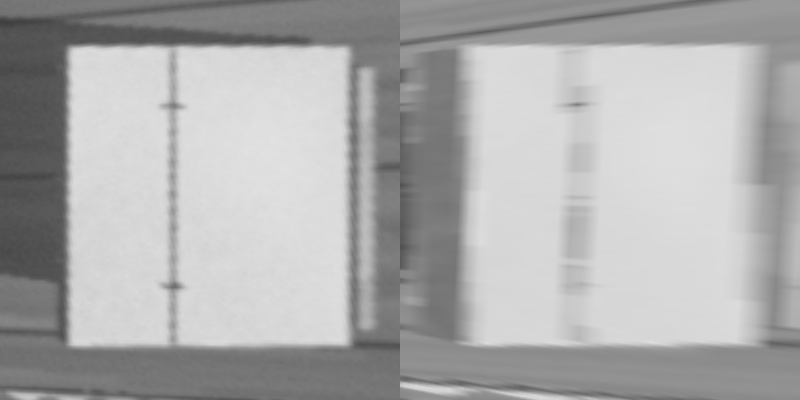

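```bash
cat >> m.py <<'E'
O=C+.133*xp-.0045*yp; L=.1055
from scipy.spatial.transform import Rotation as Ro
def Rq(q): return Ro.from_quat(np.r_[q[1:],q[0]])
E
python3 - <<'E'
from m import *
s=sensors.sense();R=Rq(s['eef_rot']);print('tool axes cols\n',R.as_matrix().round(3)); print('O',O.round(4))
pts=[]
for n in('top','side'):
    D=np.load('/tmp/%s0.npz'%n);p,d=D['p'],D['d'];X=cloud(n,d)
    m=(p.max(2)<130)&(X[...,0]>.41)&(X[...,0]<.52)&(X[...,1]>-.33)&(X[...,1]<-.2)&(X[...,2]>.03)&(X[...,2]<.11)
    pts.append(X[m]); print(n,m.sum())
for nm,Q in(('top',pts[0]),('side',pts[1]),('both',np.vstack(pts))):
    best=[]
    for th in np.arange(14,32,1.):
        c,s_=np.sin(np.radians(th)),-np.cos(np.radians(th)); f=np.array([c,s_]);l=np.array([-s_,c])
        a=Q[:,:2]@f;b=Q[:,:2]@l; A=np.percentile(a,[1,99]);B=np.percentile(b,[2,98])
        cen=f*A.mean()+l*B.mean();best.append((np.ptp(B),th,np.ptp(A),cen.round(4)))
    best.sort(key=lambda r:r[0]);print(nm,best[:3])
E
```

```text
tool axes cols
 [[ 0.     0.245  0.969]
 [ 0.     0.969 -0.245]
 [-1.     0.     0.   ]]
O [ 0.5712 -0.0417  0.1843]
top 285
side 411
top [(np.float64(0.03314173021609712), np.float64(22.0), np.float64(0.07541319604769292), array([ 0.4599, -0.2611])), (np.float64(0.03324399566899394), np.float64(23.0), np.float64(0.07529045895836944), array([ 0.4601, -0.261 ])), (np.float64(0.033363361658350965), np.float64(24.0), np.float64(0.07510258513936857), array([ 0.4602, -0.261 ]))]
side [(np.float64(0.03280437804675507), np.float64(25.0), np.float64(0.06933312943460662), array([ 0.4606, -0.2654])), (np.float64(0.03305654298053812), np.float64(24.0), np.float64(0.06917799227150506), array([ 0.4608, -0.2655])), (np.float64(0.0331844938630414), np.float64(26.0), np.float64(0.06950875832869574), array([ 0.4605, -0.2653]))]
both [(np.float64(0.033504723941608916), np.float64(23.0), np.float64(0.07618306218839388), array([ 0.4597, -0.2619])), (np.float64(0.03357183017534715), np.float64(24.0), np.float64(0.07593584409647003), array([ 0.4598, -0.262 ])), (np.float64(0.03373039950600676), np.float64(22.0), np.float64(0.07618471262763682), array([ 0.4596, -0.2619]))]
```

Request:
{"name": "play_rows", "arguments": {
  "increments": "1.95 -2.95 0.5 0 0 0 8.8;1.95 -2.95 0.5 0 0 0 8.8;1.95 -2.95 0.5 0 0 0 8.8;1.95 -2.95 0.5 0 0 0 8.8;1.95 -2.95 0.5 0 0 0 8.8;1.95 -2.95 0.5 0 0 0 8.8;1.95 -2.95 0.5 0 0 0 8.8;1.95 -2.95 0.5 0 0 0 8.8;1.95 -2.95 0.5 0 0 0 8.8;1.95 -2.95 0.5 0 0 0 8.8;1.95 -2.95 0.5 0 0 0 8.8;1.95 -2.95 0.5 0 0 0 8.8"
}}

```text
clock: 1.8
eef_pos: [0.4002, 0.2989, 0.2993]
eef_rot: [0.702, 0.088, 0.701, -0.087]
force: [-0.4, -0.1, 0.7]
grip_width: 0.088
```

Request:
{"name": "play_rows", "arguments": {
  "increments": "0.264 -2.725 -0.5 0 0 -0.0461 8.8;0.264 -2.725 -0.5 0 0 -0.0461 8.8;0.264 -2.725 -0.5 0 0 -0.0461 8.8;0.264 -2.725 -0.5 0 0 -0.0461 8.8;0.264 -2.725 -0.5 0 0 -0.0461 8.8;0.264 -2.725 -0.5 0 0 -0.0461 8.8;0.264 -2.725 -0.5 0 0 -0.0461 8.8;0.264 -2.725 -0.5 0 0 -0.0461 8.8;0.264 -2.725 -0.5 0 0 -0.0461 8.8;0.264 -2.725 -0.5 0 0 -0.0461 8.8;0.264 -2.725 -0.5 0 0 -0.0461 8.8;0.264 -2.725 -0.5 0 0 -0.0461 8.8;0.264 -2.725 -0.5 0 0 -0.0461 8.8;0.264 -2.725 -0.5 0 0 -0.0461 8.8;0.264 -2.725 -0.5 0 0 -0.0461 8.8;0.264 -2.725 -0.5 0 0 -0.0461 8.8;0.264 -2.725 -0.5 0 0 -0.0461 8.8;0.264 -2.725 -0.5 0 0 -0.0461 8.8;0.264 -2.725 -0.5 0 0 -0.0461 8.8;0.264 -2.725 -0.5 0 0 -0.0461 8.8"
}}

```text
clock: 3.47
eef_pos: [0.4523, -0.2461, 0.1987]
eef_rot: [0.589, 0.391, 0.589, -0.391]
force: [-0.0, 1.0, 0.5]
grip_width: 0.0881
```

Request:
{"name": "play_rows", "arguments": {
  "increments": "0 0 -1.9 0 0 0 8.8;0 0 -1.9 0 0 0 8.8;0 0 -1.9 0 0 0 8.8;0 0 -1.9 0 0 0 8.8;0 0 -1.9 0 0 0 8.8;0 0 -1.9 0 0 0 8.8;0 0 -1.6 0 0 0 8.8;0 0 -1.2 0 0 0 8.8;0 0 -1.2 0 0 0 8.8;0 0 0 0 0 0 8.8;0 0 0 0 0 0 8.8"
}}

```text
clock: 4.38
eef_pos: [0.4521, -0.2444, 0.0444]
eef_rot: [0.589, 0.39, 0.59, -0.39]
force: [0.8, -0.1, 0.1]
grip_width: 0.088
```

Run:
```python
from m import *
p,d=cap('side');q,_=cap('top')
s=sensors.sense();print(s['eef_pos'],Rq(s['eef_rot']).as_matrix().round(3).tolist(),s['force'].round(2))
z=np.hstack([cv2.resize(p[220:310,200:290],(450,450),interpolation=2),cv2.resize(q[185:255,270:340],(450,450),interpolation=2)])
cv2.imwrite('pics/d.png',cv2.resize(z,(800,400))[:,:,::-1])
```

```text
[ 0.45313905 -0.2450864   0.04561136] [[0.001, 0.921, 0.39], [-0.001, 0.39, -0.921], [-1.0, 0.001, 0.001]] [-0.07 -0.02  0.18]
```

View pics/d.png

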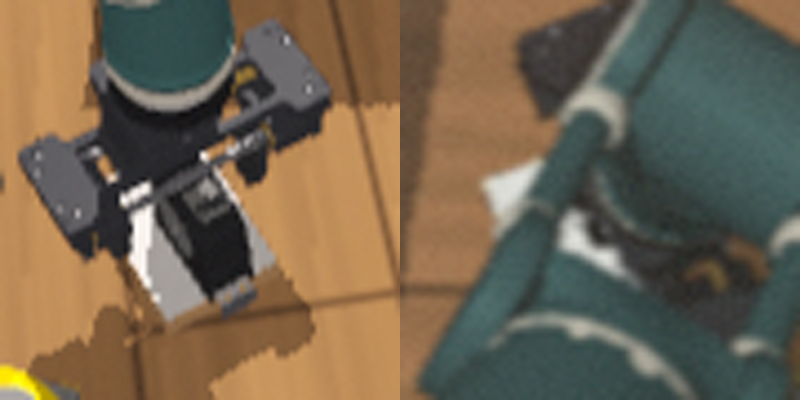

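The side crop shows the fingers either side of the case, behind the grey paddle at about (210,195), with the body clear of it. Now I close and lift.

Request:
{"name": "play_rows", "arguments": {
  "increments": "0 0 0 0 0 0 2.5;0 0 0 0 0 0 2.5;0 0 0 0 0 0 2.5;0 0 0 0 0 0 2.5;0 0 0 0 0 0 2.5;0 0 0 0 0 0 2.5;0 0 0 0 0 0 2.5;0 0 0 0 0 0 2.5;0 0 0 0 0 0 2.5;0 0 0 0 0 0 2.5",
  "force": 35
}}

```text
clock: 5.32
eef_pos: [0.4528, -0.2445, 0.0449]
eef_rot: [0.59, 0.391, 0.589, -0.39]
force: [1.2, 1.6, -0.9]
grip_width: 0.0337
```

Request:
{"name": "play_rows", "arguments": {
  "increments": "0 0 1 0 0 0 2.5;0 0 2 0 0 0 2.5;0 0 2.2 0 0 0 2.5;0 0 2.2 0 0 0 2.5;0 0 2.2 0 0 0 2.5;0 0 2.2 0 0 0 2.5;0 0 2.2 0 0 0 2.5;0 0 2.2 0 0 0 2.5;0 0 2.2 0 0 0 2.5;0 0 2.2 0 0 0 2.5;0 0 2.2 0 0 0 2.5;0 0 2.2 0 0 0 2.5;0 0 1 0 0 0 2.5;0 0 0 0 0 0 2.5;0 0 0 0 0 0 2.5"
}}

```text
clock: 6.57
eef_pos: [0.4519, -0.2445, 0.3041]
eef_rot: [0.589, 0.39, 0.59, -0.39]
force: [-0.4, 0.2, -6.2]
grip_width: 0.0339
```

```bash
cat >> m.py <<'E'
Rt=Ro.from_matrix(np.c_[-N,yp,xp])
def tcp(xt,h,y=0): # tape origin at panel (xt,y), sole h above face
    return O+xp*(xt-.0184)+yp*y+N*(h+.0269)
def need(P):
    s=sensors.sense();print('pos',s['eef_pos'].round(4),'d cm',((P-s['eef_pos'])*100).round(3),'rv',(Rt*Rq(s['eef_rot']).inv()).as_rotvec().round(4),'F panel',(s['force']@Rp).round(2),'w',s['grip_width'].round(4))
E
python3 - <<'E'
from m import *
need(tcp(-.036,.08));print(tcp(-.036,.08));print('steps N cm',(N*100).round(2))
s=sensors.sense();print(s['joints'].round(3))
E
```

```text
Traceback (most recent call last):
  File "m.py", line 16, in need
    s=sensors.sense();print('pos',s['eef_pos'].round(4),'d cm',((P-s['eef_pos'])*100).round(3),'rv',(Rt*Rq(s['eef_rot']).inv()).as_rotvec().round(4),'F panel',(s['force']@Rp).round(2),'w',s['grip_width'].round(4))
                                                                                                                                                                                            ^^^^^^^^^^^^^^^^^^^^^
AttributeError: 'float' object has no attribute 'round'
```

```bash
sed -i "s/s\['grip_width'\].round(4)/round(s['grip_width'],4)/" m.py
python3 - <<'E'
from m import *
need(tcp(-.036,.08));print(tcp(-.036,.08));print('steps N cm',(N*100).round(2))
s=sensors.sense();print(s['joints'].round(3))
E
```

```text
pos [ 0.4519 -0.2445  0.3041] d cm [13.516 30.432 -5.795] rv [-0.5623 -0.0703 -0.5405] F panel [-3.37 -0.43 -5.17] w 0.0339
[0.58702314 0.05986452 0.24611266]
steps N cm [ 8.16 52.4  84.78]
[-0.544 -0.079  1.857 -0.     1.364 -0.945]
```

Request:
{"name": "play_rows", "arguments": {
  "increments": "0.845 1.902 0 -0.0351 -0.0044 -0.0338 2.5;0.845 1.902 0 -0.0351 -0.0044 -0.0338 2.5;0.845 1.902 0 -0.0351 -0.0044 -0.0338 2.5;0.845 1.902 0 -0.0351 -0.0044 -0.0338 2.5;0.845 1.902 0 -0.0351 -0.0044 -0.0338 2.5;0.845 1.902 0 -0.0351 -0.0044 -0.0338 2.5;0.845 1.902 0 -0.0351 -0.0044 -0.0338 2.5;0.845 1.902 0 -0.0351 -0.0044 -0.0338 2.5;0.845 1.902 -0.4 -0.0351 -0.0044 -0.0338 2.5;0.845 1.902 -0.4 -0.0351 -0.0044 -0.0338 2.5;0.845 1.902 -0.5 -0.0351 -0.0044 -0.0338 2.5;0.845 1.902 -0.8 -0.0351 -0.0044 -0.0338 2.5;0.845 1.902 -0.9 -0.0351 -0.0044 -0.0338 2.5;0.845 1.902 -0.9 -0.0351 -0.0044 -0.0338 2.5;0.845 1.902 -0.9 -0.0351 -0.0044 -0.0338 2.5;0.845 1.902 -0.9 -0.0351 -0.0044 -0.0338 2.5;0 0 0 0 0 0 2.5;0 0 0 0 0 0 2.5"
}}

```text
clock: 8.07
eef_pos: [0.5863, 0.061, 0.2432]
eef_rot: [-0.569, -0.365, -0.317, 0.665]
force: [-0.1, -0.1, -4.4]
grip_width: 0.0335
```

Run:
```python
from m import *
p,d=cap('side');q,_=cap('top')
need(tcp(-.036,.022)); print(sensors.sense()['joints'].round(3))
print('hook exp px',proj('side',O+xp*.008+N*.08),[ (r['score'],r['at']) for t in('hook','lock_top') for r in nets.tip_of('side',t)[:3]])
z=np.hstack([cv2.resize(p[100:240,190:330],(450,450),interpolation=2),cv2.resize(q[110:230,160:280],(450,450),interpolation=2)])
cv2.imwrite('pics/e.png',cv2.resize(z,(800,400))[:,:,::-1])
```

```text
pos [0.5868 0.0593 0.2461] d cm [-0.446 -2.987 -4.917] rv [ 0.0004 -0.0021 -0.0007] F panel [-1.95 -0.54 -4.42] w 0.0339
[ 0.331  0.264  1.687 -0.49   1.487  0.6  ]
hook exp px [[269.20883962 153.81254594]] [(0.57, [197.4, 256.2]), (0.56, [202.7, 338.5]), (0.43, [269.6, 156.5]), (0.59, [271.3, 126.5]), (0.42, [214.6, 307.9])]
```

View pics/e.png

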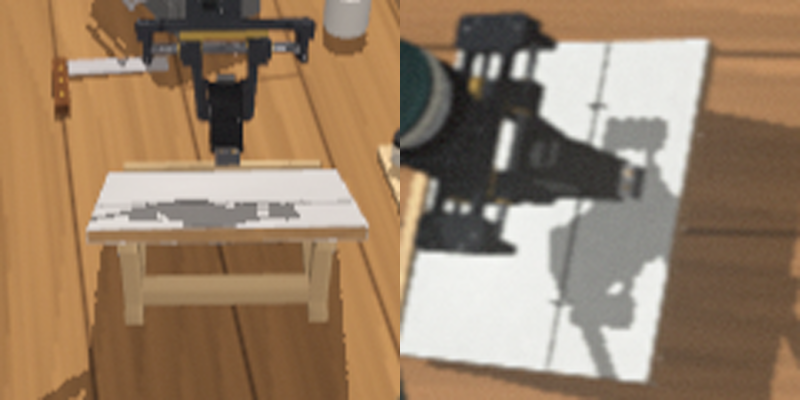

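The side crop shows the tape held square above the panel, with the hook at crop (228,157). The net's hook pixel (269.6,156.5) agrees with my prediction. Lowering to 22 mm above the face.

Request:
{"name": "play_rows", "arguments": {
  "increments": "-0.056 -0.373 -0.615 0 0 0 2.5;-0.056 -0.373 -0.615 0 0 0 2.5;-0.056 -0.373 -0.615 0 0 0 2.5;-0.056 -0.373 -0.615 0 0 0 2.5;-0.056 -0.373 -0.615 0 0 0 2.5;-0.056 -0.373 -0.615 0 0 0 2.5;-0.056 -0.373 -0.615 0 0 0 2.5;-0.056 -0.373 -0.615 0 0 0 2.5;0 0 0 0 0 0 2.5;0 0 0 0 0 0 2.5"
}}

```text
clock: 9.1
eef_pos: [0.5827, 0.0295, 0.1979]
eef_rot: [-0.569, -0.368, -0.315, 0.665]
force: [-0.2, 1.0, -4.7]
grip_width: 0.0339
```

Run:
```python
from m import *
for n in('top','side'):
    p,d=cap(n)
    print(n,'exp outer hook top edge',proj(n,[O+xp*.011+N*.026,O+xp*.008+N*.016,O]).round(1).tolist(),[(r['score'],r['at']) for r in nets.tip_of(n,'hook')[:4]])
    g=cv2.resize(p[135:205,210:280] if n=='top' else p[140:220,230:310],(400,400),interpolation=2); z=g if n=='top' else np.hstack([z,g])
need(tcp(-.036,.002))
cv2.imwrite('pics/f.png',z[:,:,::-1])
```

```text
top exp outer hook top edge [[241.4, 169.6], [242.4, 170.6], [243.0, 172.0]] [(0.74, [349.8, 138.5]), (0.6, [405.8, 258.8]), (0.55, [239.2, 173.6])]
side exp outer hook top edge [[269.3, 171.8], [269.3, 174.8], [269.3, 179.3]] [(0.53, [202.6, 338.1]), (0.39, [203.1, 256.2]), (0.37, [269.1, 177.0])]
pos [0.5835 0.0301 0.1991] d cm [-0.287 -1.116 -1.907] rv [-0.0002  0.0018 -0.0005] F panel [-2.45 -0.27 -4.5 ] w 0.0337
```

View pics/f.png

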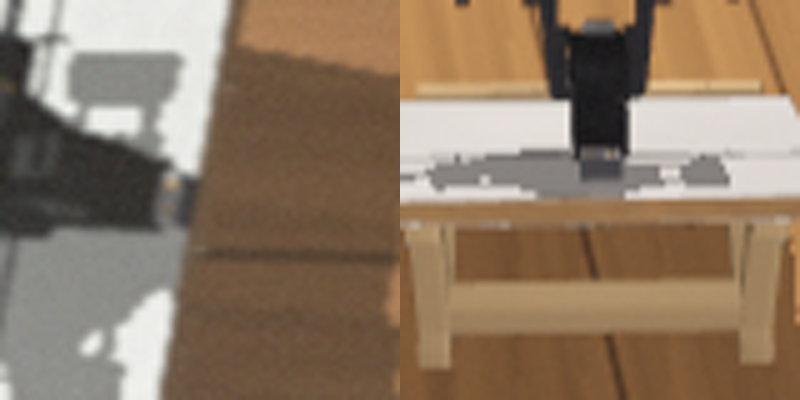

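The crops show the hook just beyond the top edge (left crop, 192,190), square to it and 10 mm clear of it. Lowering onto the face.

Request:
{"name": "play_rows", "arguments": {
  "increments": "-0.055 -0.21 -0.36 0 0 0 2.5;-0.045 -0.21 -0.36 0 0 0 2.5;-0.045 -0.21 -0.36 0 0 0 2.5;-0.045 -0.21 -0.36 0 0 0 2.5;-0.025 -0.15 -0.25 0 0 0 2.5;-0.008 -0.05 -0.085 0 0 0 2.5;0 0 0 0 0 0 2.5;0 0 0 0 0 0 2.5"
}}

```text
clock: 9.97
eef_pos: [0.5809, 0.0194, 0.1807]
eef_rot: [-0.569, -0.368, -0.315, 0.664]
force: [0.9, -0.6, -4.9]
grip_width: 0.0339
```

```bash
python3 -c "
from m import *
need(tcp(-.036,.0))"
```

```text
pos [0.5809 0.0194 0.1807] d cm [-0.038 -0.142 -0.242] rv [ 0.0001  0.0007 -0.0001] F panel [-2.26  1.   -4.4 ] w 0.0339
```

Request:
{"name": "play_rows", "arguments": {
  "increments": "-0.006 -0.037 -0.059 0 0 0 2.5;-0.006 -0.037 -0.059 0 0 0 2.5;0 0 0 0 0 0 2.5"
}}

```text
clock: 10.22
eef_pos: [0.5808, 0.0187, 0.1797]
eef_rot: [-0.569, -0.368, -0.315, 0.664]
force: [-0.3, -0.5, -5.5]
grip_width: 0.034
```

Request:
{"name": "play_rows", "arguments": {
  "increments": "-0.006 -0.037 -0.059 0 0 0 2.5;-0.003 -0.018 -0.03 0 0 0 2.5;0 0 0 0 0 0 2.5"
}}

```text
clock: 10.47
eef_pos: [0.5808, 0.0183, 0.179]
eef_rot: [-0.569, -0.369, -0.315, 0.664]
force: [0.6, 1.5, -3.8]
grip_width: 0.0338
```

```bash
python3 -c "
from m import *
need(tcp(-.036,.0))"
```

```text
pos [0.5808 0.0183 0.179 ] d cm [-0.031 -0.04  -0.069] rv [-0.0002  0.0012 -0.0003] F panel [-3.37  0.35 -2.34] w 0.0338
```

Request:
{"name": "play_rows", "arguments": {
  "increments": "-0.004 -0.026 -0.042 0 0 0 2.5;-0.004 -0.026 -0.042 0 0 0 2.5;0 0 0 0 0 0 2.5"
}}

```text
clock: 10.72
eef_pos: [0.5809, 0.0183, 0.1789]
eef_rot: [-0.569, -0.369, -0.315, 0.664]
force: [-0.4, 4.2, 1.6]
grip_width: 0.034
```

```bash
python3 -c "
from m import *
need(tcp(-.036,.0))"
```

```text
pos [0.5809 0.0183 0.1789] d cm [-0.036 -0.04  -0.058] rv [-0.0008  0.0019 -0.0001] F panel [-2.63 -1.04  3.54] w 0.034
```

Request:
{"name": "play_rows", "arguments": {
  "increments": "0.005 0.031 0.051 0 0 0 2.5;0.039 0.251 -0.159 0 0 0 2.5;0.078 0.503 -0.318 0 0 0 2.5;0.078 0.503 -0.318 0 0 0 2.5;0.078 0.503 -0.318 0 0 0 2.5;0.078 0.503 -0.318 0 0 0 2.5;0.078 0.503 -0.318 0 0 0 2.5;0 0 0 0 0 0 2.5;0 0 0 0 0 0 2.5"
}}

```text
clock: 11.47
eef_pos: [0.5856, 0.0466, 0.1609]
eef_rot: [-0.57, -0.369, -0.315, 0.664]
force: [0.8, 1.9, 3.8]
grip_width: 0.0337
```

Run:
```python
from m import *
need(tcp(-.069,.0008))
for n in('top','side'):
    p,d=cap(n)
    print(n,'exp hook',proj(n,[O-N*.006]).round(1).tolist(),[(r['score'],r['at']) for r in nets.tip_of(n,'hook')[:4]])
    g=cv2.resize(p[135:205,200:270] if n=='top' else p[140:220,230:310],(400,400),interpolation=2); z=g if n=='top' else np.hstack([z,g])
need(tcp(-.1635,.0008))
cv2.imwrite('pics/g.png',z[:,:,::-1])
```

```text
pos [0.5856 0.0466 0.1609] d cm [-0.075 -0.061  0.052] rv [-0.0006  0.0019 -0.0012] F panel [0.34 0.52 4.26] w 0.0337
top exp hook [[244.1, 172.5]] [(0.64, [245.7, 171.4]), (0.5, [406.5, 259.7])]
side exp hook [[269.3, 181.2]] [(0.62, [196.7, 256.5]), (0.52, [209.3, 131.4]), (0.47, [269.8, 182.1]), (0.42, [202.4, 339.8])]
pos [0.5856 0.0466 0.161 ] d cm [ 1.16   7.859 -4.962] rv [-0.0016  0.0024 -0.0009] F panel [-2.76  0.4   4.59] w 0.0339
```

View pics/g.png

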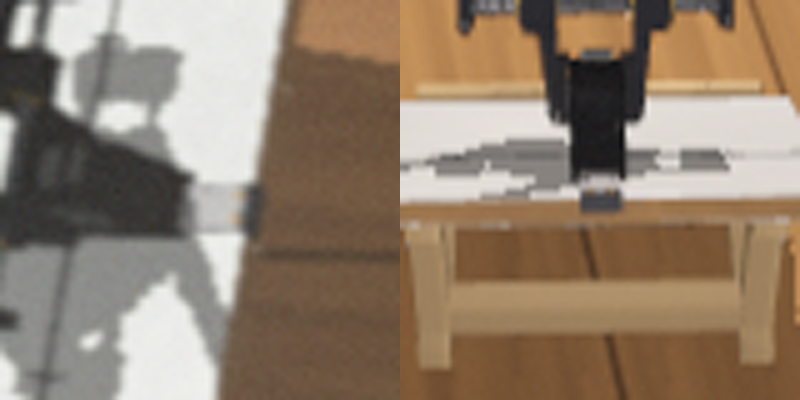

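The crops show the hook over the edge (left crop 250,207) with blade showing between it and the nose. Drawing the rest.

Request:
{"name": "play_rows", "arguments": {
  "increments": "0.088 0.577 -0.33 0 0 0 2.5;0.0857 0.561 -0.3544 0 0 0 2.5;0.0857 0.561 -0.3544 0 0 0 2.5;0.0857 0.561 -0.3544 0 0 0 2.5;0.0857 0.561 -0.3544 0 0 0 2.5;0.0857 0.561 -0.3544 0 0 0 2.5;0.0857 0.561 -0.3544 0 0 0 2.5;0.0857 0.561 -0.3544 0 0 0 2.5;0.0857 0.561 -0.3544 0 0 0 2.5;0.0857 0.561 -0.3544 0 0 0 2.5;0.0857 0.561 -0.3544 0 0 0 2.5;0.0857 0.561 -0.3544 0 0 0 2.5;0.0857 0.561 -0.3544 0 0 0 2.5;0.0857 0.561 -0.3544 0 0 0 2.5;0 0 0 0 0 0 2.5;0 0 0 0 0 0 2.5;0 0 0 0 0 0 2.5"
}}

```text
clock: 13.08
eef_pos: [0.597, 0.1247, 0.1116]
eef_rot: [-0.569, -0.368, -0.315, 0.664]
force: [0.0, 1.7, 5.5]
grip_width: 0.0339
```

Run:
```python
from m import *
need(tcp(-.1635,.0008))
for n in('top','side'):
    p,d=cap(n)
    print(n,'exp hook, mouth',proj(n,[O-N*.006,O-xp*.1255]).round(1).tolist(),[(t,round(r['score'],2),r['at']) for t in('hook','mouth') for r in nets.tip_of(n,t)[:4]])
    g=cv2.resize(p[135:205,190:260] if n=='top' else p[140:220,230:310],(400,400),interpolation=2); z=g if n=='top' else np.hstack([z,g])
need(tcp(-.1635,.0008))
cv2.imwrite('pics/i.png',z[:,:,::-1])
# case nose along centre line rectified
D=cap('top')[0];g=cv2.cvtColor(D,cv2.COLOR_RGB2GRAY).astype(np.float32)
s=np.arange(-10,160)
for y in(-.006,.0,.006):
    q=proj('top',O-np.outer(s*1e-3,xp)+y*yp+.003*N).astype(np.float32)
    v=cv2.remap(g,q[:,:1],q[:,1:],1)[:,0];print(y,v[::4].astype(int).tolist())
for y in (-.05,.05):
    q=proj('top',O-np.outer(s*1e-3,xp)+y*yp).astype(np.float32);v=cv2.remap(g,q[:,:1],q[:,1:],1)[:,0];print('line at',y,s[80+v[80:150].argmin()],'edge',s[np.gradient(v)[:40].argmax()])
```

```text
pos [0.597  0.1247 0.1116] d cm [ 0.016  0.05  -0.029] rv [ 0.0003  0.001  -0.0001] F panel [ 1.45 -0.22  5.56] w 0.0339
top exp hook, mouth [[244.1, 172.5], [207.7, 170.5]] [('hook', 0.77, [241.3, 172.2]), ('hook', 0.49, [404.8, 258.4]), ('mouth', 0.86, [363.7, 260.6]), ('mouth', 0.6, [284.2, 265.0]), ('mouth', 0.56, [206.0, 171.6])]
side exp hook, mouth [[269.3, 181.2], [268.4, 169.5]] [('hook', 0.53, [198.3, 256.2]), ('hook', 0.44, [268.0, 180.5]), ('hook', 0.43, [205.4, 342.0]), ('mouth', 0.8, [267.7, 166.7]), ('mouth', 0.8, [194.5, 260.5]), ('mouth', 0.61, [202.0, 339.0])]
pos [0.597  0.1247 0.1116] d cm [ 0.016  0.05  -0.028] rv [ 0.0001  0.0011 -0.0001] F panel [1.75 0.19 5.23] w 0.0338
-0.006 [86, 76, 85, 132, 176, 191, 191, 190, 190, 193, 196, 191, 190, 194, 196, 194, 194, 194, 190, 189, 190, 193, 193, 193, 191, 190, 190, 191, 190, 191, 192, 192, 188, 167, 135, 104, 76, 62, 59, 58, 55, 55, 55]
0.0 [87, 80, 87, 130, 175, 194, 196, 196, 196, 196, 198, 197, 194, 196, 195, 195, 194, 196, 196, 196, 197, 196, 199, 195, 195, 195, 196, 197, 194, 194, 195, 196, 191, 164, 126, 103, 77, 59, 59, 57, 58, 57, 56]
0.006 [87, 76, 89, 135, 179, 194, 193, 195, 195, 196, 195, 194, 192, 194, 195, 191, 185, 185, 192, 195, 196, 196, 196, 195, 195, 194, 190, 192, 187, 176, 183, 193, 194, 178, 142, 102, 72, 60, 59, 58, 57, 57, 56]
line at -0.05 102 edge 2
line at 0.05 106 edge -2
```

View pics/i.png

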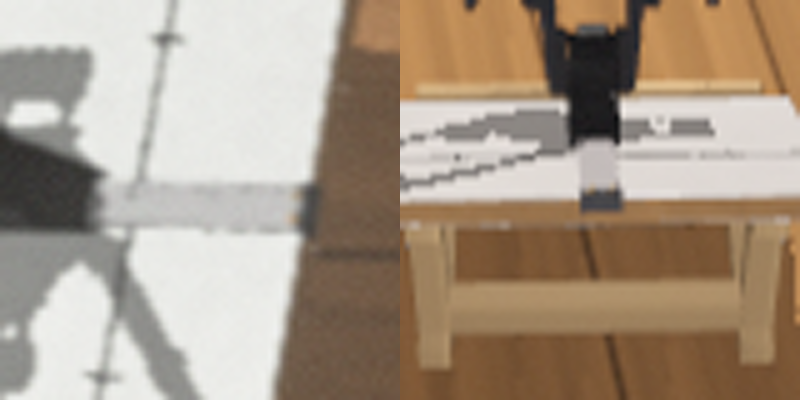

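The left crop shows the nose at (100,205) and the pencil line crossing the blade at about (134,205), so about 6 px or 20 mm of blade is below the line. The hook is still on the edge at (312,207). Release, then retreat along the panel normal.

Request:
{"name": "play_rows", "arguments": {
  "increments": "0 0 0 0 0 0 4.2;0 0 0 0 0 0 5;0 0 0 0 0 0 6;0 0 0 0 0 0 7;0 0 0 0 0 0 7;0 0 0 0 0 0 7;0 0 0 0 0 0 7;0.04 0.262 0.424 0 0 0 7;0.082 0.524 0.848 0 0 0 7;0.082 0.524 0.848 0 0 0 7;0.082 0.524 0.848 0 0 0 7;0.082 0.524 0.848 0 0 0 7;0.082 0.524 0.848 0 0 0 7;0.082 0.524 0.848 0 0 0 7;0.082 0.524 0.848 0 0 0 7;0.04 0.262 0.424 0 0 0 7;0 0 0 0 0 0 0;0 0 0 0 0 0 0"
}}

```text
clock: 14.93
eef_pos: [0.6036, 0.1665, 0.1796]
eef_rot: [-0.569, -0.368, -0.315, 0.664]
force: [0.3, 0.2, 0.3]
grip_width: 0.0591
```

Run:
```python
from m import *
for n in('top','side'):
    p,d=cap(n)
    print(n,[(t,round(r['score'],2),r['at']) for t in('hook','mouth','lock_top') for r in nets.tip_of(n,t)[:4] if abs(r['at'][0]-235)<45 and r['at'][1]<200])
    cv2.imwrite('/tmp/%s.png'%n,p[:,:,::-1])
    print('exp lock_top',proj(n,O+xp*(-.1635+.017)+N*.0808).round(1), 'mouth',proj(n,O-xp*.1255).round(1))
s=sensors.sense()
# target: TCP over tape x=.018, 100 mm above sole
tt=lambda h:O+xp*(-.1635+.018)+yp*.0004+N*(h+.0008)
need(tt(.10))
g=cv2.cvtColor(cv2.imread('/tmp/top.png'),6).astype(np.float32);k=np.arange(-10,160)
q=proj('top',O-np.outer(k*1e-3,xp)+.003*N).astype(np.float32);v=cv2.remap(g,q[:,:1],q[:,1:],1)[:,0];print(v[100:].astype(int).tolist())
```

```text
top [('hook', 0.48, [242.4, 171.6]), ('mouth', 0.78, [207.9, 168.9])]
exp lock_top [[185.1 162.6]] mouth [[207.7 170.5]]
side [('hook', 0.4, [267.8, 181.8]), ('mouth', 0.56, [267.6, 182.7]), ('mouth', 0.55, [267.1, 164.9])]
exp lock_top [[268.1 144.6]] mouth [[268.4 169.5]]
pos [0.6033 0.1659 0.1789] d cm [-0.447 -3.302  1.368] rv [0.0004 0.0001 0.    ] F panel [-0.71  0.24 -0.37] w 0.0272
[193, 194, 194, 195, 195, 194, 194, 194, 195, 195, 196, 195, 193, 192, 191, 191, 191, 191, 192, 193, 194, 195, 195, 195, 195, 195, 195, 196, 196, 195, 193, 191, 189, 182, 176, 169, 161, 149, 136, 124, 112, 103, 92, 82, 77, 72, 69, 64, 64, 63, 62, 62, 62, 62, 62, 63, 62, 62, 62, 63, 63, 63, 63, 62, 62, 62, 61, 61, 61, 61]
```

Run:
```python
from m import *
new,dd=cap('top');cv2.imwrite('/tmp/new.png',new[:,:,::-1])
old=cv2.imread('pics/i.png')[:,:400]
nw=cv2.resize(new[135:205,190:260],(400,400),interpolation=2)[:,:,::-1]
k=np.arange(-10,170)
for y in(-.012,-.008,-.004,0,.004,.008,.012):
    r=[]
    for im in(old,nw):
        g=cv2.cvtColor(np.ascontiguousarray(im),6).astype(np.float32)
        q=proj('top',O-np.outer(k*1e-3,xp)+y*yp+.003*N); q=((q-[190,135]+.5)*400/70-.5).astype(np.float32)
        v=cv2.remap(g,q[:,:1],q[:,1:],1)[:,0]; lo,hi=v[155:165].mean(),v[115:125].mean()
        i=np.argmax(v[110:]<(lo+hi)/2)+110
        j=np.argmax(v>(v[:8].mean()+hi)/2)
        r+=[k[i],k[j],int(lo)]
    print(y,r)
# depth: points of case front/side in panel frame
X=(cloud('top',dd)-O)@Rp; m=(dd>0)&(abs(X[...,1])<.012)&(X[...,0]>-.25)&(X[...,0]<-.09)&(X[...,2]>-.01)&(X[...,2]<.1)
Q=X[m];Q=Q[np.argsort(Q[:,0])];print((Q[::4,[0,2]]*1000).round(0).astype(int).tolist())
p,ds=cap('side');X=(cloud('side',ds)-O)@Rp; m=(ds>0)&(abs(X[...,1])<.012)&(X[...,0]>-.25)&(X[...,0]<-.09)&(X[...,2]>-.01)&(X[...,2]<.1)
Q=X[m];Q=Q[np.argsort(Q[:,2])];print('side',(Q[::5,[0,1,2]]*1000).round(0).astype(int).tolist())
z=np.hstack([nw,cv2.resize(p[120:200,230:310],(400,400),interpolation=2)[:,:,::-1]]);cv2.imwrite('pics/j.png',z)
```

```text
-0.012 [np.int64(124), np.int64(-2), 57, np.int64(125), np.int64(-2), 62]
-0.008 [np.int64(127), np.int64(2), 58, np.int64(128), np.int64(2), 61]
-0.004 [np.int64(128), np.int64(4), 58, np.int64(129), np.int64(4), 62]
0 [np.int64(126), np.int64(3), 59, np.int64(129), np.int64(3), 62]
0.004 [np.int64(129), np.int64(2), 56, np.int64(130), np.int64(2), 62]
0.008 [np.int64(131), np.int64(3), 58, np.int64(131), np.int64(3), 61]
0.012 [np.int64(130), np.int64(4), 57, np.int64(130), np.int64(4), 58]
[[-248, -1], [-243, 6], [-238, 1], [-230, 1], [-188, 67], [-184, 71], [-181, 65], [-180, 73], [-177, 72], [-176, 69], [-175, 72], [-173, 69], [-170, 70], [-168, 71], [-164, 73], [-159, 77], [-158, 64], [-156, 78], [-155, 78], [-151, 72], [-148, 66], [-147, 78], [-146, 80], [-145, 76], [-144, 81], [-143, 74], [-142, 70], [-141, 69], [-141, 83], [-140, 83], [-139, 56], [-138, 81], [-137, 81], [-137, 65], [-136, 61], [-136, 67], [-134, 71], [-133, 56], [-132, 55], [-131, 48], [-131, 55], [-130, 50], [-130, 48], [-129, 59], [-129, 56], [-129, 63], [-129, 45], [-129, 41], [-128, 57], [-127, 57], [-12
[... 285 characters left out ...]
[-108, 3], [-106, 3], [-104, 6], [-103, 5], [-101, 5], [-98, 4], [-96, 4], [-95, 8], [-93, 5], [-91, 5]]
side [[-106, -12, 0], [-121, 12, 3], [-93, -9, 3], [-133, 5, 3], [-118, 8, 4], [-101, 11, 4], [-125, 5, 9], [-129, -5, 11], [-124, 9, 12], [-127, -11, 15], [-127, 2, 19], [-123, -5, 20], [-128, -8, 22], [-127, 5, 25], [-122, -5, 27], [-124, 5, 30], [-127, 5, 32], [-119, -11, 34], [-127, -8, 36], [-133, -8, 38], [-130, 6, 42], [-127, -8, 43], [-130, -1, 45], [-131, 2, 48], [-122, -11, 50], [-128, 9, 52], [-132, 9, 55], [-137, -1, 58], [-131, -8, 59], [-135, -1, 61], [-137, 6, 64], [-136, 3, 64], [-139, -1, 67], [-148, -1, 69], [-165, -10, 69], [-159, -7, 71], [-140, 9, 77], [-142, -1, 80]]
```

View pics/j.png

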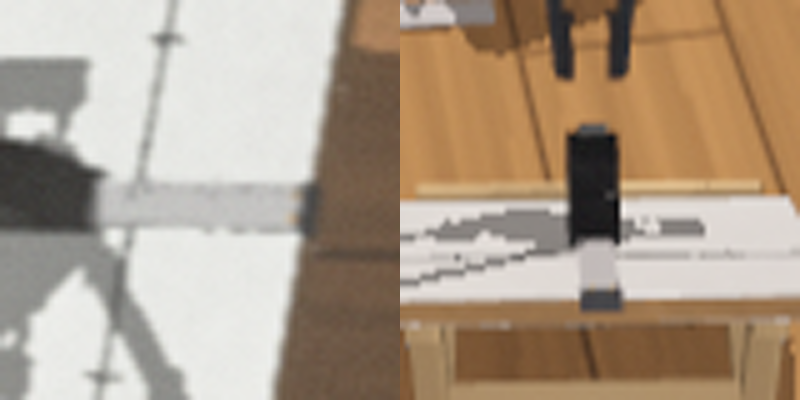

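Between the views the case has not moved beyond about 1 mm. The case is released, hook on edge, nose 20–21 mm below the line. Moving the closed fingers over the paddle.

Request:
{"name": "play_rows", "arguments": {
  "increments": "-0.0745 -0.55 0.228 0 0 0 0;-0.0745 -0.55 0.228 0 0 0 0;-0.0745 -0.55 0.228 0 0 0 0;-0.0745 -0.55 0.228 0 0 0 0;-0.0745 -0.55 0.228 0 0 0 0;-0.0745 -0.55 0.228 0 0 0 0;0 0 0 0 0 0 0;-0.025 -0.157 -0.254 0 0 0 0;-0.025 -0.157 -0.254 0 0 0 0;-0.025 -0.157 -0.254 0 0 0 0;-0.016 -0.105 -0.17 0 0 0 0;0 0 0 0 0 0 0;0 0 0 0 0 0 0"
}}

```text
clock: 16.52
eef_pos: [0.5979, 0.1275, 0.1832]
eef_rot: [-0.569, -0.368, -0.315, 0.664]
force: [0.7, 0.2, 0.4]
grip_width: 0.0006
```

```bash
cat >> m.py <<'E'
def h():
    s=sensors.sense();q=(s['eef_pos']-O)@Rp*1000;print('panel xyz mm',q.round(1),'tape x',(q[0]+163.5).round(1),'h',(q[2]-.8).round(1),'F',(s['force']@Rp).round(2),'w',round(s['grip_width'],4))
E
python3 -c "
from m import *
h()"
```

```text
panel xyz mm [-145.8    0.3   89.9] tape x 17.7 h 89.1 F [-0.06  0.68  0.54] w 0.0006
```

Request:
{"name": "play_rows", "arguments": {
  "increments": "-0.008 -0.052 -0.085 0 0 0 0;-0.008 -0.052 -0.085 0 0 0 0;-0.008 -0.052 -0.085 0 0 0 0;-0.008 -0.052 -0.085 0 0 0 0;-0.008 -0.052 -0.085 0 0 0 0;-0.008 -0.052 -0.085 0 0 0 0;-0.008 -0.052 -0.085 0 0 0 0;-0.008 -0.052 -0.085 0 0 0 0;0 0 0 0 0 0 0"
}}

```text
clock: 17.27
eef_pos: [0.5975, 0.1232, 0.1771]
eef_rot: [-0.569, -0.368, -0.315, 0.664]
force: [-0.1, 0.1, -0.0]
grip_width: 0.0006
```

Request:
{"name": "play_rows", "arguments": {
  "increments": "-0.008 -0.052 -0.085 0 0 0 0;-0.008 -0.052 -0.085 0 0 0 0;-0.008 -0.052 -0.085 0 0 0 0;0 0 0 0 0 0 0"
}}

```text
clock: 17.6
eef_pos: [0.5974, 0.1214, 0.1754]
eef_rot: [-0.569, -0.368, -0.314, 0.664]
force: [-0.7, 0.2, 5.0]
grip_width: 0.0004
```

```bash
python3 -c "
from m import *
h()"
```

```text
panel xyz mm [-144.7    0.8   80.1] tape x 18.8 h 79.3 F [ 2.56 -0.69  4.35] w 0.0004
```

Request:
{"name": "play_rows", "arguments": {
  "increments": "-0.008 -0.052 -0.085 0 0 0 0;-0.008 -0.052 -0.085 0 0 0 0;-0.008 -0.052 -0.085 0 0 0 0;0 0 0 0 0 0 0"
}}

```text
clock: 17.93
eef_pos: [0.5974, 0.1198, 0.1728]
eef_rot: [-0.57, -0.369, -0.314, 0.664]
force: [0.2, -0.1, 5.1]
grip_width: 0.0003
```

```bash
python3 -c "
from m import *
h()"
```

```text
panel xyz mm [-144.9    1.    77. ] tape x 18.6 h 76.2 F [2.76 0.21 4.27] w 0.0003
```

Request:
{"name": "play_rows", "arguments": {
  "increments": "-0.008 -0.052 -0.085 0 0 0 0;-0.008 -0.052 -0.085 0 0 0 0;0 0 0 0 0 0 0"
}}

```text
clock: 18.18
eef_pos: [0.5973, 0.1189, 0.1708]
eef_rot: [-0.569, -0.369, -0.315, 0.664]
force: [0.8, -0.2, 4.9]
grip_width: 0.0004
```

```bash
python3 -c "
from m import *
h()"
```

```text
panel xyz mm [-145.2    1.    74.8] tape x 18.3 h 74.0 F [2.71 0.78 4.13] w 0.0004
```

Request:
{"name": "play_rows", "arguments": {
  "increments": "-0.008 -0.052 -0.085 0 0 0 0;0 0 0 0 0 0 0"
}}

```text
clock: 18.35
eef_pos: [0.5973, 0.1189, 0.1707]
eef_rot: [-0.569, -0.369, -0.315, 0.664]
force: [-0.8, 1.1, 8.4]
grip_width: 0.0007
```

Request:
{"name": "play_rows", "arguments": {
  "increments": "-0.008 -0.052 -0.085 0 0 0 0;0 0 0 0 0 0 0"
}}

```text
clock: 18.52
eef_pos: [0.5974, 0.1188, 0.1706]
eef_rot: [-0.569, -0.369, -0.315, 0.664]
force: [-1.5, 2.4, 11.4]
grip_width: 0.0002
```

```bash
python3 -c "
from m import *
h()"
```

```text
panel xyz mm [-145.2    1.2   74.6] tape x 18.3 h 73.8 F [ 4.29 -1.84 10.82] w 0.0002
```

The paddle stopped at h≈73.8 mm, against 73 expected when locked, and force rose past 7 N. One more small push, then retreat.

Request:
{"name": "play_rows", "arguments": {
  "increments": "-0.006 -0.037 -0.06 0 0 0 0;0 0 0 0 0 0 0;0.024 0.157 0.254 0 0 0 0;0.04 0.262 0.424 0 0 0 0;0.082 0.524 0.848 0 0 0 0;0.164 1.048 1.696 0 0 0 0;0.164 1.048 1.696 0 0 0 0;0.164 1.048 1.696 0 0 0 0;0.164 1.048 1.696 0 0 0 0;-0.5 2 1.2 0 0 0 0;-0.5 2 1.2 0 0 0 0;-0.5 2 1.2 0 0 0 0;-0.5 2 1.2 0 0 0 0;-0.5 2 1.2 0 0 0 0;-0.5 2 1.2 0 0 0 0;0 0 0 0 0 0 0;0 0 0 0 0 0 0"
}}

```text
clock: 19.93
eef_pos: [0.5747, 0.2904, 0.3232]
eef_rot: [-0.57, -0.368, -0.315, 0.663]
force: [0.9, 0.1, 0.1]
grip_width: 0.0007
```

Run:
```python
from m import *
h()
new,dd=cap('top');p,ds=cap('side')
nw=cv2.resize(new[135:205,175:260],(486,400),interpolation=2)[:,:,::-1]
for n in('top','side'):
    print(n,'exp raised,locked',proj(n,[O+xp*(-.1635+.017)+N*.0808,O+xp*(-.1635+.02)+N*.0738]).round(1).tolist(),[(t,round(r['score'],2),r['at']) for t in('hook','mouth','lock_top') for r in nets.tip_of(n,t)[:5] if abs(r['at'][0]-230)<55 and r['at'][1]<200])
k=np.arange(-10,170);g=cv2.cvtColor(new,7).astype(np.float32)
for y in(-.01,-.005,0,.005,.01):
    q=proj('top',O-np.outer(k*1e-3,xp)+y*yp+.003*N).astype(np.float32);v=cv2.remap(g,q[:,:1],q[:,1:],1)[:,0]
    print(y,k[np.argmax(v[110:]<(v[155:165].mean()+v[115:125].mean())/2)+110])
for n,d in(('top',dd),('side',ds)):
    X=(cloud(n,d)-O)@Rp;m=(d>0)&(abs(X[...,1])<.009)&(X[...,0]>-.152)&(X[...,0]<-.135)&(X[...,2]>.06)&(X[...,2]<.1);print(n,(np.sort(X[m][:,2])[::-3]*1000).round(0))
    X0=X[(d>0)&(X[...,0]>-.20)&(X[...,0]<-.13)&(abs(X[...,1])<.04)&(X[...,2]>.062)&(X[...,2]<.1)]
    print(cv2.minAreaRect((X0[:,:2]*1000).astype(np.float32)))
z=np.hstack([nw,cv2.resize(p[125:195,235:290],(314,400),interpolation=2)[:,:,::-1]]);cv2.imwrite('pics/k.png',z)
```

```text
panel xyz mm [-205.   -47.7  292. ] tape x -41.5 h 291.2 F [-0.15  0.88  0.21] w 0.0007
top exp raised,locked [[185.1, 162.6], [187.5, 163.3]] [('hook', 0.78, [244.4, 173.2]), ('mouth', 0.64, [210.1, 172.1]), ('lock_top', 0.72, [200.3, 170.2]), ('lock_top', 0.47, [186.4, 159.2])]
side exp raised,locked [[268.1, 144.6], [268.2, 146.8]] [('hook', 0.57, [271.1, 181.9]), ('mouth', 0.86, [266.2, 165.3]), ('lock_top', 0.21, [267.8, 166.6])]
-0.01 130
-0.005 130
0 129
0.005 130
0.01 130
top [78. 77. 76. 75. 75. 74. 74. 73. 71. 69. 67. 66. 64. 62.]
((-161.53515625, 0.5296707153320312), (62.19514846801758, 35.79844665527344), 1.7376360893249512)
side [74. 74. 71. 70. 67. 64. 61.]
((-152.0248260498047, -0.2972259521484375), (36.52863311767578, 33.86182403564453), 10.872063636779785)
```

View pics/k.png

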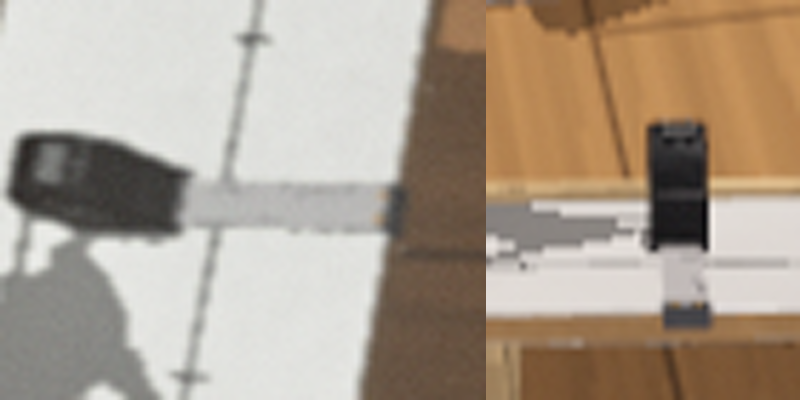

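```bash
python3 -c "
from m import *
print(ctrl.sign_off())"
```

```text
the job is handed in; nothing more can be done
None
```

The job is handed in. The black tape is hooked over the panel's top edge, drawn straight down the slope, locked, and lying flat and square with the arm clear. It finished at about 20 s of the 54 s, and nothing else on the bench was moved.

- **Hook and seating:** The last pictures show the hook plate on the edge, level with my prediction. The sole is on the face.
- **Squareness:** The nose lies at the same distance down the panel across its width to within 1 mm. The outline of the case top gave 1.7° from the top camera. The side camera gave about 11°, but it saw only half of the case top, so I disregarded that reading.
- **Blade below the line:** The arm position and the depth readings put it at 19.5–21 mm. The brightness edge in the last top picture reads a little more, about 22–24 mm. I could not settle the difference; part of it may be a 2–3 mm offset seen at the panel edge too.
- **Lock:** The paddle stopped at 73.8 mm above the sole, against 73 mm expected when locked. I pressed to about 11 N plus a little more, beyond the 7 N needed. Afterwards the cameras read about 74 mm (side) and 78 mm at most (top); the last picture shows it down.

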